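# Find the damped post on the balance and seat it in the post holder

### The arm

A 6-joint arm with a two-finger parallel gripper is mounted at the origin on the work surface. World frame = base frame: x ahead of the robot, y to its left, z up, the work surface at z = 0. Lengths are in mm, angles in rad, forces in N, time in s.
With the tool pointing down it reaches from about 350 to 775 mm from the base axis. Payload 7.3 kg.
Tool frame: the origin (TCP) lies at the very end of the fingers, on their centre line; the grasp point (between the pads) lies bot.grasp_offset behind it (bot.grasp_offset is the distance from the TCP to the grasp point, in mm); z points along the fingers, y is the line along which they close (so a half turn about z gives the same grasp; the last joint's range is limited). The gripper opens to 92 mm and grips with 3 to 60 N. Pads are 19 mm wide; open, the fingers measure 130 mm over their backs; the gripper's body (75 mm by 190 mm) begins 47 mm behind the grasp point.
Start: joints at [1.093, 0.342, 1.524, -0, 1.275, -0.146], TCP at [171.002, 496.39, 226.741] pointing down, gripper open.
Joint ranges: [-2.53, 2.53], [-0.77, 2.02], [0.04, 2.7], [-1, 4.14], [0.28, 2.66], [-3.11, 3.11]. Speed limits (rad/s): [2.57, 2.57, 3.14, 3.14, 3.14, 3.14].

### API

Orientations are given as [roll, pitch, yaw] about the fixed x, y, z axes, in that order (R = Rz(yaw) Ry(pitch) Rx(roll)).
In Python, from plant import bot gives the robot as it stands. The module is installed in compiled form; this text tells all that it offers.
- The arm moves only by the shell command python3 -m handwheel 'ROWS'. ROWS is JSON, a list of rows, each an object of numbers: "claw": the finger opening in mm, from 0 to 91.8; "dx", "dy", "dz": the shift along the tool's x, y, z in mm; "rx", "ry", "rz": the turn, a rotation vector about the tool's x, y, z in rad. A call has 1 to 10 rows; each row shifts and turns the commanded pose from where the row before left it, along the tool's axes as they then stand; what a row does not reach is not made up. A row lasts 1/10 s, in which the tool goes at most 50 mm and 8.59 degrees, less where a joint would pass 70% of its speed; a pose out of reach is approached as far as the arm can. A call is refused whole if a number of a shift passes 50 or a number of a turn 0.15, either way. A call with a gripper value outside its range is refused whole. The fingers move at their own pace and stop on an object; the grip force is fixed at half the most. Time passes only in rows, so rows that do not move let the fingers close. It gives the time, the measured TCP pose, the force and the opening at its end, in the units of the state.
- bot.get_obs(): the state, without advancing time (a new reading comes with each control period).
- bot.capture(name): name is "side" or "top" or "wrist"; returns a dict with "frame" (420x560x3 uint8, red, green, blue), "camera_matrix" (3x3 intrinsics, pixels), "view" (4x4, takes a point from world to camera coordinates); the wrist camera has in their place "mount" (4x4, takes a point from camera to tool coordinates, whose origin is the TCP and whose axes are the flange's). Camera axes: x right, y down, z forward; pixel columns grow to the right and rows downward; lengths in mm; the calibration is good to about 2 mm. A picture is of the moment at which its call begins: read the wrist's pose just before it. There is no depth.
- bot.close_job(): hands the job in, once; it reports no verdict.
The state is a dict: "time": time; "joint_positions": joint angles; "dq": joint speeds; "tau": joint torques, N m; "tool_pos": TCP position; "tcp_rot": TCP orientation; "contact_force": force on the tool from outside, world axes, zero at the start; "moment": the same for the moment, N m; "grip_width": finger opening in mm.
Only numpy, scipy, OpenCV 4.12 (cv2) and the standard library are available. Lean on these libraries where they do the work, as an engineer would, in place of code of your own. Each camera call takes 0.05 s, during which the arm holds its last target. There are 200 camera calls.

### The job

The two steel posts look alike, but one has a damping core and is a little heavier. Stand them gently on opposite pans of the balance, let go and let it settle; then lift the heavier post off its pan and slide it down into the post holder, past the spring plunger, until it is pressed firmly (some 15 to 20 N) against the stop hidden inside, and let go. Leave the lighter post standing on the balance, never knock, drop or press a post hard on the balance, and disturb nothing else.

Things in the scene. Friction and masses are not known exactly. Their poses are not given: they have to be found in the camera images.
- post_a: One of two look-alike plain steel posts, a straight round bar 25 mm in diameter and 100 mm tall with a 2 mm chamfer at the foot (flat foot 21 mm across). It stands upright. Origin: centre of its underside; z is up along the post. Mass 0.18 to 0.25 kg; which of the two is heavier (by 30 to 65 g) differs from run to run and cannot be seen. Hold it by the upper 25 mm, from above.
- post_b: The other post, the same in every visible way (25 mm diameter, 100 mm tall, origin at the centre of its underside, z up).
- balance: Equal-arm balance with two top pans on a grey base 110 x 310 mm. Fixed to the table. Origin: centre of its underside on the table; its y axis runs along the beam from the right pan to the left pan (pan centres 120 mm either side of the centre), z up. Between the pans nothing is higher than 85 mm.
- pan_left_top (a point): Centre of the upper face of the pan on the balance's +y side: a round steel dish, flat floor about 90 mm across, its rim 104 mm across and 6 mm above the floor. The point moves up and down with the pan; it is 86 mm above the table when the balance is level. The pans stay horizontal as they move.
- pan_right_top (a point): The same point of the other pan, on the balance's -y side.
- pan_left (a joint): Height of the left pan above (+) or below (-) level, m. Stops at -0.009 and +0.009. The right pan moves equally the other way. A weak centring (25 N per m of pan movement) brings the empty balance level; one post on a pan, or the heavier of two, takes its pan down to the soft stop within about 1.5 s (the movement is damped).
- holder: Bare aluminium post holder screwed to the table: a base plate 75 x 50 x 8 mm and on it an upright tube 44 mm in outer diameter, its mouth 62 mm above the table, with a steel thumbscrew sticking out about 20 mm from the tube on the +x side, 44 mm above the table. Origin: centre of the underside; z up.
- holder_mouth (a point): Centre of the mouth of the holder's upright bore, on top of the tube. Bore 26.6 mm in diameter (0.8 mm clearance all round), no chamfer. A rigid stop screw inside, unseen and set differently from run to run, ends the travel somewhere 34 to 44 mm below the mouth: push down slowly until the force rises to 15 to 20 N. More than 30 N on the holder damages it.
- plunger_tip (a point): Round tip of the thumbscrew's spring plunger where it sticks 3 mm into the bore, 18 mm below the mouth, on the holder's +x side. It presses sideways on a passing post with about 4 N, against the far wall, and drags on it with 2 to 7 N; from there on a post does not fall in by itself but must be pushed.
- mirror_mount: Bystander, loose: a black mirror mount 42 mm wide on a short steel pedestal, 86 mm tall. Origin: centre of its underside.
- fork_clamp: Bystander, loose: a flat steel fork clamp about 88 x 41 x 9 mm lying on the table. Origin: underside, near its middle.
- ball_driver: Bystander, loose: a hand driver 170 mm long with a black handle, lying on the table. Origin: on the table below the middle of it.
Not all that is in view belongs to the job. Leave any green look-alike of the post_b alone.

How it is judged:
By the outcome, as a careful person would: the job done as asked, in the order asked, and still so for the second after the job is handed in, with the robot touching nothing.
It also fails if it takes over 72 s, if anything falls off the work surface, if the arm or the gripper's body presses on something with over 40 N, if the wrist force passes 120 N, or if a joint passes its speed limit or range.

## Working session

There is one attempt and no reset: what is moved stays moved. The work goes in short steps, Python scripts to look and compute and a shell command to move; the robot and the scene stay as the last step left them, time stands still between calls to the robot, and variables do not carry over. Pictures are saved under pics/ and viewed, on a budget of 10 in all, crops included, one or two more only if the job needs it, and the job is handed in when it is done.

```bash
mkdir -p pics
python3 - <<'E'
from plant import bot
import cv2,numpy as np
o=bot.get_obs();print(o, bot.grasp_offset)
for n in("top","side"):
    c=bot.capture(n);cv2.imwrite(f"pics/{n}0.png",c["frame"][:,:,::-1]);print(n,c["camera_matrix"].tolist(),np.round(c["view"],4).tolist())
E
```

```text
{'time': 0.0, 'joint_positions': array([ 1.09300073e+00,  3.42700880e-01,  1.52503446e+00,  6.18993914e-06,
        1.27539536e+00, -1.45985063e-01]), 'dq': array([ 0.00081091, -0.00035795,  0.00164265, -0.00097422, -0.00014822,
       -0.00055394]), 'tau': array([ 1.05975065e-03, -4.31243026e+01, -2.44222713e+01,  7.18846754e-02,
        5.59513725e-02, -1.32595487e-04]), 'tool_pos': array([170.79864914, 496.00179289, 226.05021518]), 'tcp_rot': array([-3.14007183e+00, -2.29590558e-04,  2.80978014e+00]), 'contact_force': array([0.28951944, 0.47319859, 0.34329601]), 'moment': array([-0.00562757, -0.00028244,  0.03013379]), 'grip_width': 91.58790880314274} 18.8
top [[529.8982667758465, 0.0, 279.4992567442545], [0.0, 529.8982667758465, 210.78054303544795], [0.0, 0.0, 1.0]] [[0.0103, -0.9997, -0.0201, 15.0878], [-0.998, -0.009, -0.0628, 589.2567], [0.0626, 0.0207, -0.9978, 1192.2164], [0.0, 0.0, 0.0, 1.0]]
side [[379.73087201686883, 0.0, 279.90074581641306], [0.0, 379.73087201686883, 213.89770631723638], [0.0, 0.0, 1.0]] [[-0.8192, -0.573, 0.0215, 481.6809], [-0.4068, 0.5543, -0.7261, 299.3905], [0.4042, -0.6036, -0.6872, 695.2585], [0.0, 0.0, 0.0, 1.0]]
```

View pics/top0.png

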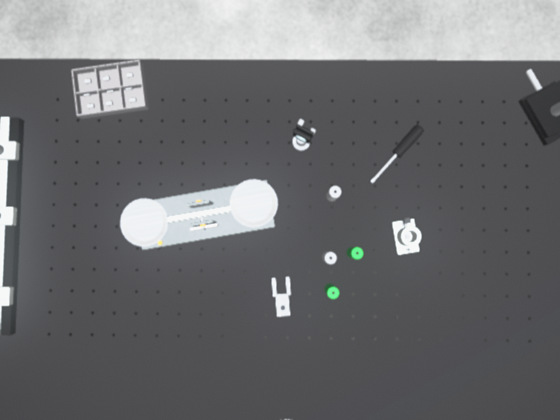

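View pics/side0.png

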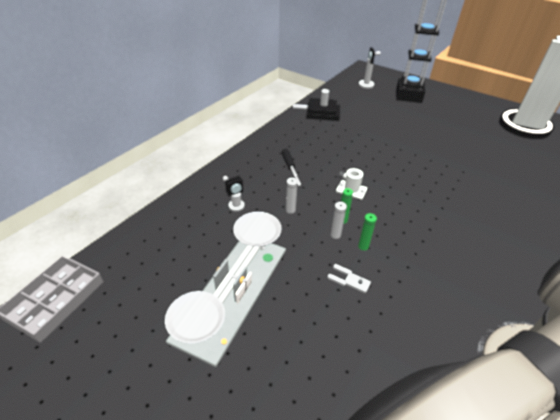

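The top view shows the steel posts at (335,191) and (330,258), with green look-alikes at (357,253) and (333,293). The left pan is at (145,222), the right pan at (254,203) and the holder mouth at about (409,237). The side view agrees.

```bash
cat > h.py <<'E'
from plant import bot
import cv2,numpy as np
from scipy.spatial.transform import Rotation as R
def ray(c,uv,z,pose=None):
    """world point of pixel uv on plane z"""
    if "view" in c: M=np.linalg.inv(c["view"])
    else:
        T=np.eye(4);T[:3,:3]=R.from_euler("xyz",pose["tcp_rot"]).as_matrix();T[:3,3]=pose["tool_pos"];M=T@c["mount"]
    d=M[:3,:3]@np.linalg.solve(c["camera_matrix"],[uv[0],uv[1],1.]);o=M[:3,3]
    return o+d*(z-o[2])/d[2]
def proj(c,p,pose=None):
    if "view" in c: V=c["view"]
    else:
        T=np.eye(4);T[:3,:3]=R.from_euler("xyz",pose["tcp_rot"]).as_matrix();T[:3,3]=pose["tool_pos"];V=np.linalg.inv(T@c["mount"])
    q=c["camera_matrix"]@(V[:3,:3]@p+V[:3,3]);return q[:2]/q[2]
def blobs(mask,lo):
    n,l,s,c=cv2.connectedComponentsWithStats(mask.astype(np.uint8))
    return [(np.round(c[i],1).tolist(),s[i].tolist()) for i in range(1,n) if s[i][4]>lo]
def totool(d,pose): return R.from_euler("xyz",pose["tcp_rot"]).as_matrix().T@d
E
python3 - <<'E'
from h import *
f=cv2.imread("pics/top0.png")
g=f.min(2); hsv=cv2.cvtColor(f,cv2.COLOR_BGR2HSV)
for t in(130,200):
  for b in blobs((g>t)&(np.indices(g.shape)[0]>100),40):print(t,b)
print("green",blobs((hsv[...,1]>120)&(hsv[...,2]>80),20))
c=bot.capture("top")
for n,uv,z in[("p1",(335.3,191),100),("p2",(330.5,258),100),("L",(145,222),86),("R",(254,203),86),("h",(409,237),62),("g1",(357,253),100),("g2",(333,293),100)]:print(n,ray(c,uv,z).round(1))
big=cv2.resize(f[170:310,300:440],None,fx=4,fy=4,interpolation=cv2.INTER_CUBIC)
cv2.imwrite("pics/crop1.png",big)
E
```

```text
130 ([105.9, 106.4], [75, 101, 71, 16, 699])
130 ([5.2, 203.1], [0, 116, 19, 213, 1756])
130 ([299.7, 143.1], [292, 135, 18, 16, 191])
130 ([383.2, 168.2], [370, 154, 27, 29, 145])
130 ([199.6, 214.7], [120, 179, 158, 71, 7432])
130 ([334.8, 191.8], [329, 185, 13, 15, 142])
130 ([406.2, 236.6], [392, 218, 30, 37, 784])
130 ([330.1, 257.6], [324, 251, 13, 14, 139])
130 ([281.6, 297.5], [271, 276, 20, 41, 521])
200 ([89.8, 106.7], [81, 101, 20, 13, 212])
200 ([112.1, 105.2], [103, 101, 20, 10, 165])
200 ([134.0, 103.6], [126, 101, 19, 7, 110])
200 ([4.3, 200.4], [0, 117, 16, 205, 1417])
200 ([299.1, 144.9], [293, 137, 16, 13, 75])
200 ([383.2, 168.3], [371, 155, 25, 27, 85])
200 ([199.5, 214.6], [121, 180, 157, 69, 6801])
200 ([334.9, 191.5], [330, 186, 11, 12, 95])
200 ([406.4, 237.1], [393, 219, 28, 36, 626])
200 ([330.1, 257.6], [325, 252, 11, 12, 97])
200 ([281.6, 298.2], [272, 277, 19, 39, 382])
green [([355.2, 252.6], [347, 247, 16, 12, 147]), ([331.8, 291.3], [325, 285, 15, 14, 146])]
p1 [627.3 -99.5 100. ]
p2 [484.9 -89.9 100. ]
L [557.9 310.5  86. ]
R [601.2  74.7  86. ]
h [ 531.5 -263.8   62. ]
g1 [ 496.  -145.7  100. ]
g2 [411.5 -95.4 100. ]
```

View pics/crop1.png

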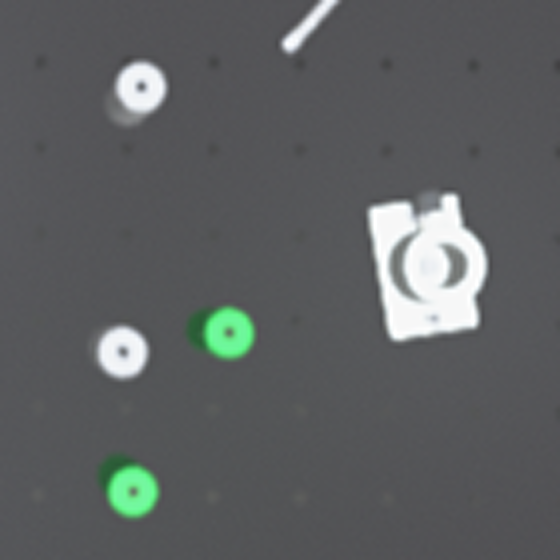

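Crop: post tops at about (335,191.5) and (330.6,257.9), tube centre at about (409.3,236.2). Heading for the nearer post (p2).

```bash
python3 -m handwheel '[{"rz":0.135},{"rz":0.135},{"rz":0.135},{"rz":0.135},{"dx":-45,"dy":-9.5},{"dx":-45,"dy":-9.5},{"dx":-45,"dy":-9.5},{"dx":-45,"dy":-9.5},{"dx":-45,"dy":-9.5},{"dx":-45,"dy":-9.5}]'
python3 -m handwheel '[{"dx":-45,"dy":-9.5},{"dx":-45,"dy":-9.5},{"dx":-45,"dy":-9.5},{"dx":-45,"dy":-9.5},{"dx":-45,"dy":-9.5},{"dx":-45,"dy":-9.5},{"dx":-45,"dy":-9.5},{"dx":-45,"dy":-9.5,"claw":48},{"dx":-20,"dy":-3,"claw":48},{"claw":48}]'
python3 - <<'E'
from h import *
o=bot.get_obs();c=bot.capture("wrist");cv2.imwrite("pics/w1.png",c["frame"][:,:,::-1])
print(o["tool_pos"],o["tcp_rot"],c["camera_matrix"].round(1).tolist(),c["mount"].round(3).tolist())
for p in([484.9,-89.9,100],[627,-100,100]):print(proj(c,np.array(p),o))
E
```

```text
[170.83854417 496.10347555 226.21229634] [-3.14044874e+00 -1.91095168e-04  2.80979291e+00] [[315.5, 0.0, 277.4], [0.0, 315.5, 212.4], [0.0, 0.0, 1.0]] [[0.0, -0.967, -0.254, 67.994], [1.0, 0.0, -0.0, -1.077], [0.0, -0.254, 0.967, -157.836], [0.0, 0.0, 0.0, 1.0]]
[-64.06474228 565.06275114]
[-11.97786783 630.89889576]invalid input at $[0]: expected keys claw, dx, dy, dz, rx, ry, rz
invalid input at $[0]: expected keys claw, dx, dy, dz, rx, ry, rz
```

View pics/w1.png

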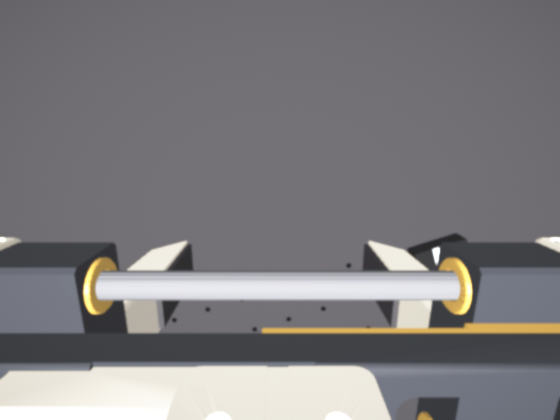

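The wrist view shows only the gripper over bare table, because the rows were refused: every key is required. Resending.

```bash
python3 -m handwheel '[{"claw":91,"dx":0,"dy":0,"dz":0,"rx":0,"ry":0,"rz":0.135},{"claw":91,"dx":0,"dy":0,"dz":0,"rx":0,"ry":0,"rz":0.135},{"claw":91,"dx":0,"dy":0,"dz":0,"rx":0,"ry":0,"rz":0.135},{"claw":91,"dx":0,"dy":0,"dz":0,"rx":0,"ry":0,"rz":0.135},{"claw":91,"dx":-45,"dy":-9.5,"dz":0,"rx":0,"ry":0,"rz":0},{"claw":91,"dx":-45,"dy":-9.5,"dz":0,"rx":0,"ry":0,"rz":0},{"claw":91,"dx":-45,"dy":-9.5,"dz":0,"rx":0,"ry":0,"rz":0},{"claw":91,"dx":-45,"dy":-9.5,"dz":0,"rx":0,"ry":0,"rz":0},{"claw":91,"dx":-45,"dy":-9.5,"dz":0,"rx":0,"ry":0,"rz":0},{"claw":91,"dx":-45,"dy":-9.5,"dz":0,"rx":0,"ry":0,"rz":0}]'
python3 -m handwheel '[{"claw":50,"dx":-45,"dy":-9.5,"dz":0,"rx":0,"ry":0,"rz":0},{"claw":50,"dx":-45,"dy":-9.5,"dz":0,"rx":0,"ry":0,"rz":0},{"claw":50,"dx":-45,"dy":-9.5,"dz":0,"rx":0,"ry":0,"rz":0},{"claw":50,"dx":-45,"dy":-9.5,"dz":0,"rx":0,"ry":0,"rz":0},{"claw":50,"dx":-45,"dy":-9.5,"dz":0,"rx":0,"ry":0,"rz":0},{"claw":50,"dx":-45,"dy":-9.5,"dz":0,"rx":0,"ry":0,"rz":0},{"claw":50,"dx":-45,"dy":-9.5,"dz":0,"rx":0,"ry":0,"rz":0},{"claw":50,"dx":-25,"dy":-5,"dz":0,"rx":0,"ry":0,"rz":0},{"claw":50,"dx":0,"dy":0,"dz":0,"rx":0,"ry":0,"rz":0},{"claw":50,"dx":0,"dy":0,"dz":0,"rx":0,"ry":0,"rz":0}]'
python3 - <<'E'
from h import *
o=bot.get_obs();c=bot.capture("wrist");cv2.imwrite("pics/w2.png",c["frame"][:,:,::-1])
print(o["tool_pos"],o["tcp_rot"],o["joint_positions"])
for p in([484.9,-89.9,100],[484.9,-89.9,0],[627,-100,100]):print(proj(c,np.array(p),o))
print(totool(np.array([484.9,-89.9,70])-o["tool_pos"],o))
E
```

```text
time: 1.2
tool_pos: [301.5, 251.4, 226.8]
tcp_rot: [3.141, 0.0, 2.27]
contact_force: [-0.5, -0.2, -0.4]
grip_width: 90.9
time: 2.2
tool_pos: [464.8, -53.4, 226.3]
tcp_rot: [-3.141, -0.001, 2.268]
contact_force: [-0.2, -0.4, -0.4]
grip_width: 50.0
[464.79691436 -53.36275266 226.27750945] [-3.14118296e+00 -1.25813719e-03  2.26847493e+00] [-2.78594803e-01  2.38494392e-01  1.67225481e+00  3.87301425e-04
  1.23211522e+00 -9.76402576e-01]
[269.93862639 246.6330356 ]
[271.78323543 218.34181637]
[369.22982856 336.40666093]
[-41.11141523  -8.0032894  156.22920134]
```

View pics/w2.png

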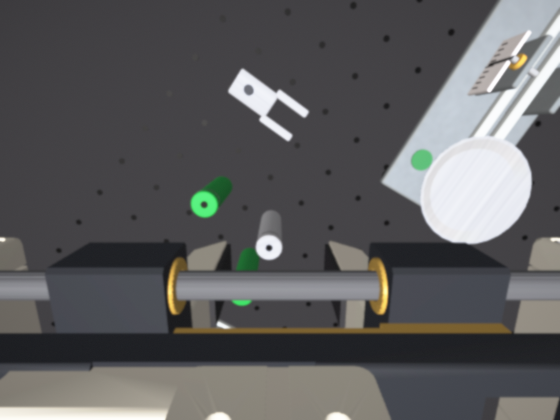

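The white post's top is at about (268.5,247) against a predicted (270,246.6), so the estimates agree to about 1 mm. The fingers clear both greens. Shift, descend and grip.

```bash
python3 -m handwheel '[{"claw":50,"dx":-41,"dy":-9,"dz":0,"rx":0,"ry":0,"rz":0},{"claw":50,"dx":0,"dy":0,"dz":40,"rx":0,"ry":0,"rz":0},{"claw":50,"dx":0,"dy":0,"dz":40,"rx":0,"ry":0,"rz":0},{"claw":50,"dx":0,"dy":0,"dz":40,"rx":0,"ry":0,"rz":0},{"claw":50,"dx":0,"dy":0,"dz":32,"rx":0,"ry":0,"rz":0},{"claw":50,"dx":0,"dy":0,"dz":0,"rx":0,"ry":0,"rz":0},{"claw":15,"dx":0,"dy":0,"dz":0,"rx":0,"ry":0,"rz":0},{"claw":15,"dx":0,"dy":0,"dz":0,"rx":0,"ry":0,"rz":0},{"claw":15,"dx":0,"dy":0,"dz":0,"rx":0,"ry":0,"rz":0},{"claw":15,"dx":0,"dy":0,"dz":0,"rx":0,"ry":0,"rz":0}]'
python3 -m handwheel '[{"claw":15,"dx":0,"dy":0,"dz":0,"rx":0,"ry":0,"rz":0},{"claw":15,"dx":0,"dy":0,"dz":0,"rx":0,"ry":0,"rz":0}]'
python3 - <<'E'
from h import *
o=bot.get_obs();print(o["tool_pos"],o["tcp_rot"])
E
```

```text
time: 3.25
tool_pos: [485.4, -90.6, 76.2]
tcp_rot: [3.14, 0.002, 2.27]
contact_force: [-1.1, 0.7, 5.9]
grip_width: 24.3
time: 3.45
tool_pos: [485.6, -90.8, 76.2]
tcp_rot: [3.14, 0.003, 2.27]
contact_force: [-1.1, -0.8, 6.9]
grip_width: 24.3
[485.56123324 -90.79051427  76.16928114] [3.14001759e+00 2.53782484e-03 2.26974647e+00]
```

Gripped (24.3 mm, foot = TCP z − 76.2). Lift and carry to the left pan.

```bash
python3 -m handwheel '[{"claw":15,"dx":0,"dy":0,"dz":-10,"rx":0,"ry":0,"rz":0},{"claw":15,"dx":0,"dy":0,"dz":-30,"rx":0,"ry":0,"rz":0},{"claw":15,"dx":0,"dy":0,"dz":-40,"rx":0,"ry":0,"rz":0},{"claw":15,"dx":0,"dy":0,"dz":-35,"rx":0,"ry":0,"rz":0},{"claw":15,"dx":0,"dy":0,"dz":-20,"rx":0,"ry":0,"rz":0},{"claw":15,"dx":15,"dy":18,"dz":0,"rx":0,"ry":0,"rz":0},{"claw":15,"dx":25,"dy":30,"dz":0,"rx":0,"ry":0,"rz":0},{"claw":15,"dx":30,"dy":36,"dz":0,"rx":0,"ry":0,"rz":0},{"claw":15,"dx":30,"dy":36,"dz":0,"rx":0,"ry":0,"rz":0},{"claw":15,"dx":30,"dy":36,"dz":0,"rx":0,"ry":0,"rz":0}]'
python3 -m handwheel '[{"claw":15,"dx":30,"dy":36,"dz":0,"rx":0,"ry":0,"rz":0},{"claw":15,"dx":30,"dy":36,"dz":0,"rx":0,"ry":0,"rz":0},{"claw":15,"dx":30,"dy":36,"dz":0,"rx":0,"ry":0,"rz":0},{"claw":15,"dx":25,"dy":30,"dz":0,"rx":0,"ry":0,"rz":0},{"claw":15,"dx":15,"dy":20,"dz":0,"rx":0,"ry":0,"rz":0},{"claw":15,"dx":0,"dy":0,"dz":0,"rx":0,"ry":0,"rz":0},{"claw":15,"dx":0,"dy":0,"dz":0,"rx":0,"ry":0,"rz":0},{"claw":15,"dx":0,"dy":0,"dz":0,"rx":0,"ry":0,"rz":0}]'
python3 - <<'E'
from h import *
o=bot.get_obs();print(o["tool_pos"],o["tcp_rot"],o["contact_force"]);c=bot.capture("wrist");cv2.imwrite("pics/w3.png",c["frame"][:,:,::-1])
c=bot.capture("top")
E
```

```text
time: 4.45
tool_pos: [520.2, 111.1, 210.4]
tcp_rot: [3.141, 0.0, 2.269]
contact_force: [1.7, -0.4, -1.1]
grip_width: 24.2
time: 5.25
tool_pos: [557.5, 309.6, 209.9]
tcp_rot: [-3.141, 0.0, 2.269]
contact_force: [-0.8, -0.5, -1.6]
grip_width: 24.3
[557.50493834 309.59842138 209.93286931] [-3.14093548e+00  7.52468496e-05  2.26896587e+00] [-0.8486635  -0.47155021 -1.63446599]
```

View pics/w3.png

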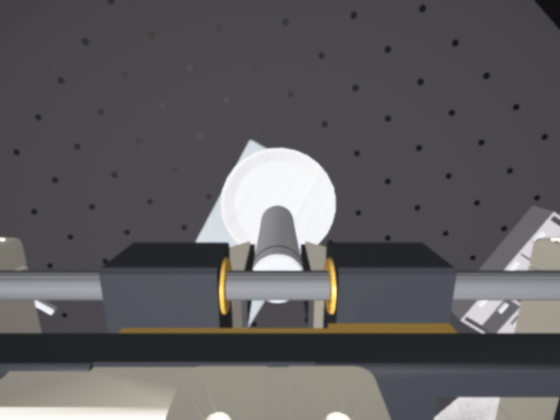

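The held post's foot (277,208) is centred over the left pan (279,202). Lowering, with the last part slow.

```bash
python3 -m handwheel '[{"claw":15,"dx":0,"dy":0,"dz":15,"rx":0,"ry":0,"rz":0},{"claw":15,"dx":0,"dy":0,"dz":15,"rx":0,"ry":0,"rz":0},{"claw":15,"dx":0,"dy":0,"dz":8,"rx":0,"ry":0,"rz":0},{"claw":15,"dx":0,"dy":0,"dz":3,"rx":0,"ry":0,"rz":0},{"claw":15,"dx":0,"dy":0,"dz":2,"rx":0,"ry":0,"rz":0},{"claw":15,"dx":0,"dy":0,"dz":1.5,"rx":0,"ry":0,"rz":0},{"claw":15,"dx":0,"dy":0,"dz":1,"rx":0,"ry":0,"rz":0},{"claw":15,"dx":0,"dy":0,"dz":1,"rx":0,"ry":0,"rz":0},{"claw":15,"dx":0,"dy":0,"dz":1,"rx":0,"ry":0,"rz":0},{"claw":15,"dx":0,"dy":0,"dz":0,"rx":0,"ry":0,"rz":0}]'
python3 -m handwheel '[{"claw":15,"dx":0,"dy":0,"dz":1,"rx":0,"ry":0,"rz":0},{"claw":15,"dx":0,"dy":0,"dz":1,"rx":0,"ry":0,"rz":0},{"claw":15,"dx":0,"dy":0,"dz":1,"rx":0,"ry":0,"rz":0},{"claw":15,"dx":0,"dy":0,"dz":1,"rx":0,"ry":0,"rz":0},{"claw":15,"dx":0,"dy":0,"dz":1,"rx":0,"ry":0,"rz":0},{"claw":15,"dx":0,"dy":0,"dz":1,"rx":0,"ry":0,"rz":0},{"claw":15,"dx":0,"dy":0,"dz":0,"rx":0,"ry":0,"rz":0}]'
python3 -m handwheel '[{"claw":15,"dx":0,"dy":0,"dz":1,"rx":0,"ry":0,"rz":0},{"claw":15,"dx":0,"dy":0,"dz":0.8,"rx":0,"ry":0,"rz":0},{"claw":15,"dx":0,"dy":0,"dz":0,"rx":0,"ry":0,"rz":0},{"claw":15,"dx":0,"dy":0,"dz":0,"rx":0,"ry":0,"rz":0}]'
```

```text
time: 6.35
tool_pos: [557.6, 310.7, 162.2]
tcp_rot: [3.142, -0.0, 2.27]
contact_force: [0.1, 0.1, -2.1]
grip_width: 24.6
time: 7.05
tool_pos: [557.6, 310.6, 156.0]
tcp_rot: [-3.141, -0.0, 2.27]
contact_force: [0.1, 0.6, -2.1]
grip_width: 24.4
time: 7.45
tool_pos: [557.7, 310.6, 154.4]
tcp_rot: [-3.142, -0.0, 2.27]
contact_force: [1.1, 0.2, -1.3]
grip_width: 24.2
```

```bash
python3 -m handwheel '[{"claw":15,"dx":0,"dy":0,"dz":0.6,"rx":0,"ry":0,"rz":0},{"claw":15,"dx":0,"dy":0,"dz":0,"rx":0,"ry":0,"rz":0},{"claw":15,"dx":0,"dy":0,"dz":0,"rx":0,"ry":0,"rz":0}]'
python3 -m handwheel '[{"claw":15,"dx":0,"dy":0,"dz":0.5,"rx":0,"ry":0,"rz":0},{"claw":15,"dx":0,"dy":0,"dz":0,"rx":0,"ry":0,"rz":0},{"claw":15,"dx":0,"dy":0,"dz":0,"rx":0,"ry":0,"rz":0}]'
python3 - <<'E'
from h import *
o=bot.get_obs();print(o["tool_pos"],o["contact_force"]);c=bot.capture("side");cv2.imwrite("pics/s1.png",cv2.resize(c["frame"][200:400,120:320,::-1],None,fx=3,fy=3))
E
```

```text
time: 7.75
tool_pos: [557.7, 310.6, 153.8]
tcp_rot: [3.142, -0.0, 2.27]
contact_force: [-0.7, -0.4, -1.4]
grip_width: 24.5
time: 8.05
tool_pos: [557.7, 310.7, 153.3]
tcp_rot: [3.142, -0.0, 2.27]
contact_force: [-1.2, -0.0, -1.5]
grip_width: 24.3
[557.69775855 310.67359404 153.31250336] [-1.18007688e+00 -1.15211766e-03 -1.53741896e+00]
```

```bash
python3 -m handwheel '[{"claw":15,"dx":0,"dy":0,"dz":0.5,"rx":0,"ry":0,"rz":0},{"claw":15,"dx":0,"dy":0,"dz":0,"rx":0,"ry":0,"rz":0},{"claw":15,"dx":0,"dy":0,"dz":0,"rx":0,"ry":0,"rz":0}]'
python3 -m handwheel '[{"claw":15,"dx":0,"dy":0,"dz":0.5,"rx":0,"ry":0,"rz":0},{"claw":15,"dx":0,"dy":0,"dz":0,"rx":0,"ry":0,"rz":0},{"claw":15,"dx":0,"dy":0,"dz":0,"rx":0,"ry":0,"rz":0}]'
```

```text
time: 8.4
tool_pos: [557.8, 310.7, 153.3]
tcp_rot: [3.141, 0.0, 2.27]
contact_force: [-1.1, -1.1, 1.6]
grip_width: 24.2
time: 8.7
tool_pos: [557.9, 310.7, 153.2]
tcp_rot: [3.14, 0.0, 2.27]
contact_force: [-1.6, -0.1, 5.4]
grip_width: 24.0
```

View pics/s1.png

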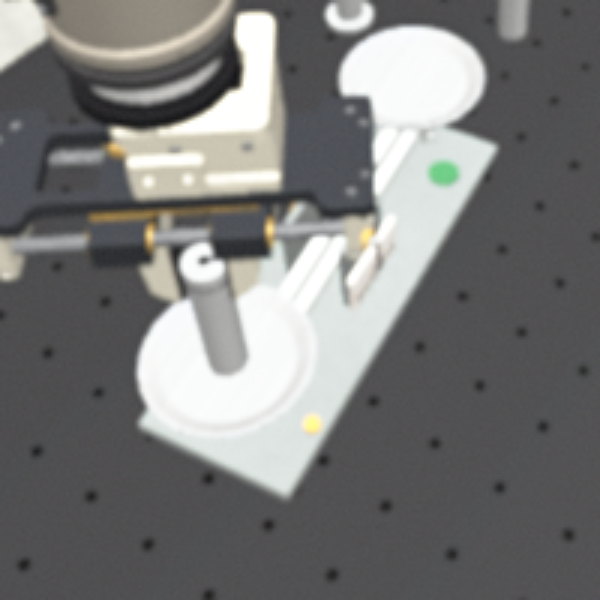

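The post stands on the left pan, which is at its stop. Ease off, release, rise and go above the other post.

```bash
python3 -m handwheel '[{"claw":15,"dx":0,"dy":0,"dz":-0.6,"rx":0,"ry":0,"rz":0},{"claw":15,"dx":0,"dy":0,"dz":0,"rx":0,"ry":0,"rz":0},{"claw":28,"dx":0,"dy":0,"dz":0,"rx":0,"ry":0,"rz":0},{"claw":36,"dx":0,"dy":0,"dz":0,"rx":0,"ry":0,"rz":0},{"claw":50,"dx":0,"dy":0,"dz":0,"rx":0,"ry":0,"rz":0},{"claw":50,"dx":0,"dy":0,"dz":0,"rx":0,"ry":0,"rz":0},{"claw":50,"dx":0,"dy":0,"dz":-10,"rx":0,"ry":0,"rz":0},{"claw":50,"dx":0,"dy":0,"dz":-20,"rx":0,"ry":0,"rz":0},{"claw":50,"dx":0,"dy":0,"dz":-25,"rx":0,"ry":0,"rz":0},{"claw":50,"dx":0,"dy":0,"dz":-20,"rx":0,"ry":0,"rz":0}]'
python3 -m handwheel '[{"claw":50,"dx":-38,"dy":-22.5,"dz":0,"rx":0,"ry":0,"rz":0},{"claw":50,"dx":-38,"dy":-22.5,"dz":0,"rx":0,"ry":0,"rz":0},{"claw":50,"dx":-38,"dy":-22.5,"dz":0,"rx":0,"ry":0,"rz":0},{"claw":50,"dx":-38,"dy":-22.5,"dz":0,"rx":0,"ry":0,"rz":0},{"claw":50,"dx":-38,"dy":-22.5,"dz":0,"rx":0,"ry":0,"rz":0},{"claw":50,"dx":-38,"dy":-22.5,"dz":0,"rx":0,"ry":0,"rz":0},{"claw":50,"dx":-38,"dy":-22.5,"dz":0,"rx":0,"ry":0,"rz":0},{"claw":50,"dx":-38,"dy":-22.5,"dz":0,"rx":0,"ry":0,"rz":0},{"claw":50,"dx":-20,"dy":-10,"dz":0,"rx":0,"ry":0,"rz":0},{"claw":50,"dx":0,"dy":0,"dz":0,"rx":0,"ry":0,"rz":0}]'
python3 - <<'E'
from h import *
o=bot.get_obs();c=bot.capture("wrist");cv2.imwrite("pics/w4.png",c["frame"][:,:,::-1])
print(o["tool_pos"],o["tcp_rot"])
p=np.array([626.5,-99.5,100]);q=proj(c,p,o);print(q,totool(p-[0,0,26]-o["tool_pos"],o))
g=c["frame"].min(2);x,y=q.astype(int)
for b in blobs((g>150)&(np.indices(g.shape)[0]<268)&(np.indices(g.shape)[0]>y-60),60):print(b)
E
```

```text
time: 9.7
tool_pos: [558.0, 310.8, 230.2]
tcp_rot: [3.14, 0.0, 2.27]
contact_force: [-0.1, -1.0, -0.5]
grip_width: 49.8
time: 10.7
tool_pos: [621.2, -63.2, 228.4]
tcp_rot: [3.141, 0.001, 2.266]
contact_force: [-0.4, -0.0, -0.3]
grip_width: 50.0
[621.20734419 -63.20067007 228.3801119 ] [3.14143444e+00 1.30851491e-03 2.26551568e+00]
[258.24592499 236.02070979] [-31.07252077 -19.19617316 154.4178678 ]
([374.2, 229.0], [359, 216, 34, 29, 527])
([256.9, 235.0], [244, 223, 27, 25, 514])
([108.4, 239.4], [102, 235, 16, 8, 89])
```

View pics/w4.png

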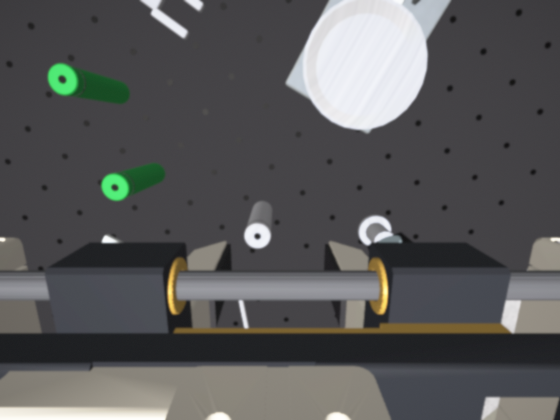

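The white post's top is at (257,236) against a predicted (258,236), and the mirror mount at (375,230) is well outside the finger width. Grip it.

```bash
python3 -m handwheel '[{"claw":50,"dx":-31.3,"dy":-20,"dz":0,"rx":0,"ry":0,"rz":0},{"claw":50,"dx":0,"dy":0,"dz":40,"rx":0,"ry":0,"rz":0},{"claw":50,"dx":0,"dy":0,"dz":40,"rx":0,"ry":0,"rz":0},{"claw":50,"dx":0,"dy":0,"dz":40,"rx":0,"ry":0,"rz":0},{"claw":50,"dx":0,"dy":0,"dz":32.5,"rx":0,"ry":0,"rz":0},{"claw":50,"dx":0,"dy":0,"dz":0,"rx":0,"ry":0,"rz":0},{"claw":15,"dx":0,"dy":0,"dz":0,"rx":0,"ry":0,"rz":0},{"claw":15,"dx":0,"dy":0,"dz":0,"rx":0,"ry":0,"rz":0},{"claw":15,"dx":0,"dy":0,"dz":0,"rx":0,"ry":0,"rz":0},{"claw":15,"dx":0,"dy":0,"dz":0,"rx":0,"ry":0,"rz":0}]'
python3 -m handwheel '[{"claw":15,"dx":0,"dy":0,"dz":0,"rx":0,"ry":0,"rz":0},{"claw":15,"dx":0,"dy":0,"dz":0,"rx":0,"ry":0,"rz":0}]'
python3 - <<'E'
from h import *
o=bot.get_obs();p=o["tool_pos"];print(p,o["tcp_rot"],totool(np.array([601.2,74.7,p[2]])-p,o))
E
```

```text
time: 11.75
tool_pos: [626.3, -96.7, 77.3]
tcp_rot: [3.14, 0.002, 2.27]
contact_force: [-1.1, -1.1, 7.1]
grip_width: 24.3
time: 11.95
tool_pos: [626.3, -97.0, 77.3]
tcp_rot: [3.14, 0.003, 2.27]
contact_force: [-1.3, -0.6, 6.3]
grip_width: 24.4
[626.33849962 -96.99096058  77.32399103] [3.14021811e+00 2.60682865e-03 2.26969610e+00] [147.61110281  91.21746072  -0.25941571]
```

```bash
python3 -m handwheel '[{"claw":15,"dx":0,"dy":0,"dz":-10,"rx":0,"ry":0,"rz":0},{"claw":15,"dx":0,"dy":0,"dz":-30,"rx":0,"ry":0,"rz":0},{"claw":15,"dx":0,"dy":0,"dz":-40,"rx":0,"ry":0,"rz":0},{"claw":15,"dx":0,"dy":0,"dz":-35,"rx":0,"ry":0,"rz":0},{"claw":15,"dx":0,"dy":0,"dz":-20,"rx":0,"ry":0,"rz":0},{"claw":15,"dx":20,"dy":13,"dz":0,"rx":0,"ry":0,"rz":0},{"claw":15,"dx":37,"dy":22,"dz":0,"rx":0,"ry":0,"rz":0},{"claw":15,"dx":38,"dy":24,"dz":0,"rx":0,"ry":0,"rz":0},{"claw":15,"dx":34,"dy":21,"dz":0,"rx":0,"ry":0,"rz":0},{"claw":15,"dx":18.5,"dy":11,"dz":0,"rx":0,"ry":0,"rz":0}]'
python3 -m handwheel '[{"claw":15,"dx":0,"dy":0,"dz":0,"rx":0,"ry":0,"rz":0},{"claw":15,"dx":0,"dy":0,"dz":0,"rx":0,"ry":0,"rz":0},{"claw":15,"dx":0,"dy":0,"dz":12,"rx":0,"ry":0,"rz":0},{"claw":15,"dx":0,"dy":0,"dz":12,"rx":0,"ry":0,"rz":0},{"claw":15,"dx":0,"dy":0,"dz":6,"rx":0,"ry":0,"rz":0},{"claw":15,"dx":0,"dy":0,"dz":2,"rx":0,"ry":0,"rz":0},{"claw":15,"dx":0,"dy":0,"dz":0,"rx":0,"ry":0,"rz":0},{"claw":15,"dx":0,"dy":0,"dz":0,"rx":0,"ry":0,"rz":0}]'
```

```text
time: 12.95
tool_pos: [599.3, 78.3, 211.0]
tcp_rot: [3.141, -0.001, 2.272]
contact_force: [0.0, -0.9, -1.4]
grip_width: 24.4
time: 13.75
tool_pos: [600.6, 74.9, 178.7]
tcp_rot: [3.141, 0.0, 2.27]
contact_force: [-0.1, 0.4, -1.1]
grip_width: 24.6
```

```bash
python3 -m handwheel '[{"claw":15,"dx":0,"dy":0,"dz":1,"rx":0,"ry":0,"rz":0},{"claw":15,"dx":0,"dy":0,"dz":1,"rx":0,"ry":0,"rz":0},{"claw":15,"dx":0,"dy":0,"dz":1,"rx":0,"ry":0,"rz":0},{"claw":15,"dx":0,"dy":0,"dz":1,"rx":0,"ry":0,"rz":0},{"claw":15,"dx":0,"dy":0,"dz":1,"rx":0,"ry":0,"rz":0},{"claw":15,"dx":0,"dy":0,"dz":0.5,"rx":0,"ry":0,"rz":0},{"claw":15,"dx":0,"dy":0,"dz":0,"rx":0,"ry":0,"rz":0},{"claw":15,"dx":0,"dy":0,"dz":0,"rx":0,"ry":0,"rz":0}]'
python3 -m handwheel '[{"claw":15,"dx":0,"dy":0,"dz":0.5,"rx":0,"ry":0,"rz":0},{"claw":15,"dx":0,"dy":0,"dz":0,"rx":0,"ry":0,"rz":0},{"claw":15,"dx":0,"dy":0,"dz":0,"rx":0,"ry":0,"rz":0}]'
python3 -m handwheel '[{"claw":15,"dx":0,"dy":0,"dz":0.5,"rx":0,"ry":0,"rz":0},{"claw":15,"dx":0,"dy":0,"dz":0,"rx":0,"ry":0,"rz":0},{"claw":15,"dx":0,"dy":0,"dz":0,"rx":0,"ry":0,"rz":0}]'
```

```text
time: 14.55
tool_pos: [600.3, 75.0, 172.9]
tcp_rot: [3.142, -0.0, 2.27]
contact_force: [-0.5, -0.2, -1.8]
grip_width: 24.4
time: 14.85
tool_pos: [600.4, 75.0, 172.5]
tcp_rot: [3.141, 0.0, 2.27]
contact_force: [0.2, -0.3, -2.1]
grip_width: 24.5
time: 15.15
tool_pos: [600.4, 75.0, 172.1]
tcp_rot: [3.141, 0.0, 2.27]
contact_force: [0.4, -0.6, -0.8]
grip_width: 24.4
```

```bash
python3 -m handwheel '[{"claw":15,"dx":0,"dy":0,"dz":0.4,"rx":0,"ry":0,"rz":0},{"claw":15,"dx":0,"dy":0,"dz":0,"rx":0,"ry":0,"rz":0},{"claw":15,"dx":0,"dy":0,"dz":0,"rx":0,"ry":0,"rz":0}]'
python3 -m handwheel '[{"claw":15,"dx":0,"dy":0,"dz":0.4,"rx":0,"ry":0,"rz":0},{"claw":15,"dx":0,"dy":0,"dz":0,"rx":0,"ry":0,"rz":0},{"claw":15,"dx":0,"dy":0,"dz":0,"rx":0,"ry":0,"rz":0}]'
```

```text
time: 15.45
tool_pos: [600.4, 75.1, 171.6]
tcp_rot: [3.141, 0.0, 2.27]
contact_force: [0.1, -1.4, -0.2]
grip_width: 24.3
time: 15.75
tool_pos: [600.4, 75.0, 171.1]
tcp_rot: [3.141, 0.0, 2.27]
contact_force: [-0.6, 0.6, -0.8]
grip_width: 24.5
```

Contact made (weight largely carried). Release, rise, let it settle.

```bash
python3 -m handwheel '[{"claw":28,"dx":0,"dy":0,"dz":0,"rx":0,"ry":0,"rz":0},{"claw":36,"dx":0,"dy":0,"dz":0,"rx":0,"ry":0,"rz":0},{"claw":50,"dx":0,"dy":0,"dz":0,"rx":0,"ry":0,"rz":0},{"claw":50,"dx":0,"dy":0,"dz":0,"rx":0,"ry":0,"rz":0},{"claw":50,"dx":0,"dy":0,"dz":-15,"rx":0,"ry":0,"rz":0},{"claw":50,"dx":0,"dy":0,"dz":-25,"rx":0,"ry":0,"rz":0},{"claw":50,"dx":0,"dy":0,"dz":-25,"rx":0,"ry":0,"rz":0},{"claw":50,"dx":-45,"dy":0,"dz":0,"rx":0,"ry":0,"rz":0},{"claw":50,"dx":-45,"dy":0,"dz":0,"rx":0,"ry":0,"rz":0},{"claw":50,"dx":-45,"dy":0,"dz":0,"rx":0,"ry":0,"rz":0}]'
python3 -m handwheel '[{"claw":50,"dx":0,"dy":0,"dz":0,"rx":0,"ry":0,"rz":0},{"claw":50,"dx":0,"dy":0,"dz":0,"rx":0,"ry":0,"rz":0},{"claw":50,"dx":0,"dy":0,"dz":0,"rx":0,"ry":0,"rz":0},{"claw":50,"dx":0,"dy":0,"dz":0,"rx":0,"ry":0,"rz":0},{"claw":50,"dx":0,"dy":0,"dz":0,"rx":0,"ry":0,"rz":0},{"claw":50,"dx":0,"dy":0,"dz":0,"rx":0,"ry":0,"rz":0},{"claw":50,"dx":0,"dy":0,"dz":0,"rx":0,"ry":0,"rz":0},{"claw":50,"dx":0,"dy":0,"dz":0,"rx":0,"ry":0,"rz":0},{"claw":50,"dx":0,"dy":0,"dz":0,"rx":0,"ry":0,"rz":0},{"claw":50,"dx":0,"dy":0,"dz":0,"rx":0,"ry":0,"rz":0}]'
python3 - <<'E'
from h import *
o=bot.get_obs();print(o["tool_pos"])
cs={n:bot.capture(n) for n in("wrist","top","side")}
for n in cs: cv2.imwrite(f"pics/{n}5.png",cs[n]["frame"][:,:,::-1])
a=cv2.resize(cs["side"]["frame"][170:370,140:300,::-1],None,fx=3,fy=3)
b=cv2.imread("pics/side0.png");b=cv2.resize(b[170:370,140:240],None,fx=3,fy=3)
cv2.imwrite("pics/cmp.png",np.hstack([a,b]))
c=cs["side"]
for z in(77,95):print(z,proj(c,np.array([558,311,z+100.]),None),proj(c,np.array([600.4,75,z+100.]),None))
E
```

```text
time: 16.75
tool_pos: [688.1, -29.2, 236.8]
tcp_rot: [3.141, 0.001, 2.271]
contact_force: [1.4, 0.4, -0.2]
grip_width: 50.3
time: 17.75
tool_pos: [687.2, -28.3, 236.1]
tcp_rot: [3.142, -0.0, 2.27]
contact_force: [-0.1, -0.2, -0.1]
grip_width: 49.8
[687.16191201 -28.34589393 236.08314676]
77 [186.82390978 286.1125377 ] [255.5865864  198.24337694]
95 [185.14700171 279.3188381 ] [255.3835961 191.4460827]
```

View pics/cmp.png

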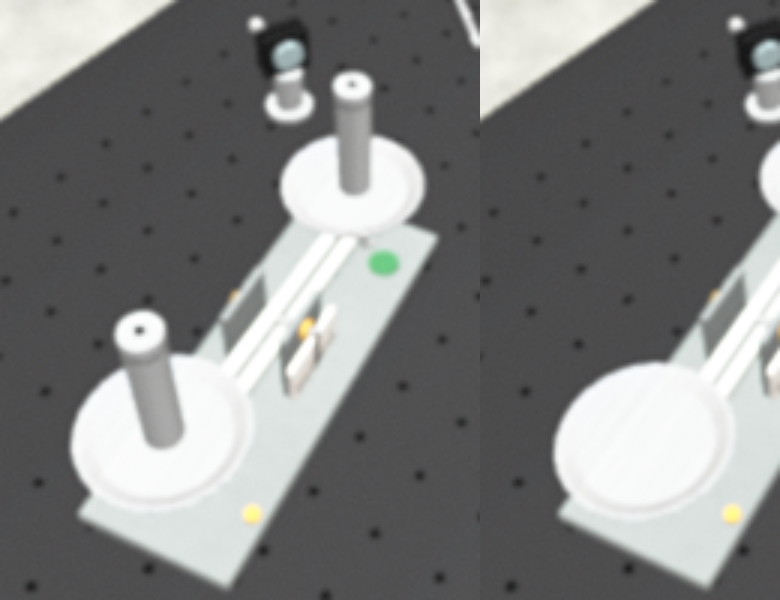

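Compared with the first picture, the left pan has risen by about 9 crop px. The post tops at side pixels (186.7,280.3) and (257.3,198.3) match left up (z=95) and right down (z=77). So the post on the right pan is the heavier one. Going back to grip it softly.

```bash
python3 -m handwheel '[{"claw":50,"dx":45,"dy":0,"dz":0,"rx":0,"ry":0,"rz":0},{"claw":50,"dx":45,"dy":0,"dz":0,"rx":0,"ry":0,"rz":0},{"claw":50,"dx":45,"dy":0,"dz":0,"rx":0,"ry":0,"rz":0},{"claw":50,"dx":0,"dy":0,"dz":0,"rx":0,"ry":0,"rz":0},{"claw":50,"dx":0,"dy":0,"dz":0,"rx":0,"ry":0,"rz":0}]'
python3 - <<'E'
from h import *
o=bot.get_obs();c=bot.capture("wrist");cv2.imwrite("pics/w6.png",c["frame"][:,:,::-1])
p=o["tool_pos"];print(p,totool(np.array([600.4,75,154.])-p,o))
c=bot.capture("top")
print(ray(cs:=c,(0,0),0)[:0])
f=cv2.imread("pics/top5.png");g=f.min(2)
for q in([600.4,75,177.],[558,311,195.]):print(proj(c,np.array(q)))
cv2.imwrite("pics/t5.png",cv2.resize(f[170:250,110:290],None,fx=4,fy=4,interpolation=cv2.INTER_CUBIC))
E
```

```text
time: 18.4
tool_pos: [600.3, 75.6, 236.8]
tcp_rot: [3.141, 0.001, 2.271]
contact_force: [-0.8, 0.6, 0.7]
grip_width: 50.0
[600.28747779  75.62829523 236.82770681] [-0.46667511 -0.39029673 82.82793197]
[]
[250.71850989 199.86550441]
[129.54797757 219.62244693]
```

View pics/w6.png

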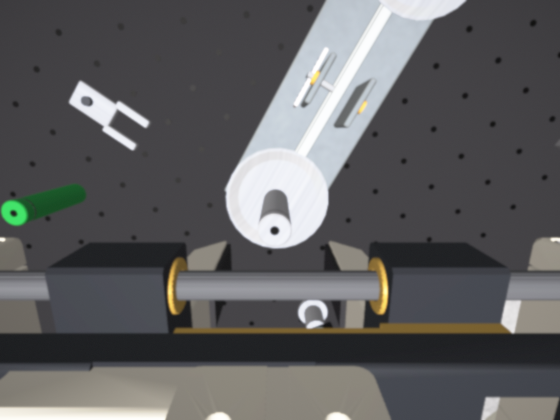

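The post stands upright on the right pan, top at (275,229), centred between the fingers. Descend, then pre-close.

```bash
python3 -m handwheel '[{"claw":50,"dx":0,"dy":0,"dz":30,"rx":0,"ry":0,"rz":0},{"claw":50,"dx":0,"dy":0,"dz":30,"rx":0,"ry":0,"rz":0},{"claw":50,"dx":0,"dy":0,"dz":15,"rx":0,"ry":0,"rz":0},{"claw":40,"dx":0,"dy":0,"dz":6,"rx":0,"ry":0,"rz":0},{"claw":30,"dx":0,"dy":0,"dz":0,"rx":0,"ry":0,"rz":0},{"claw":27.5,"dx":0,"dy":0,"dz":0,"rx":0,"ry":0,"rz":0},{"claw":27.5,"dx":0,"dy":0,"dz":0,"rx":0,"ry":0,"rz":0}]'
python3 -m handwheel '[{"claw":24.5,"dx":0,"dy":0,"dz":0,"rx":0,"ry":0,"rz":0},{"claw":24,"dx":0,"dy":0,"dz":0,"rx":0,"ry":0,"rz":0}]'
python3 - <<'E'
from h import *
o=bot.get_obs();c=bot.capture("wrist");print(o["tool_pos"],o["contact_force"]) 
cb=dict(c)
f=cv2.imread("pics/w6.png")
p=dict(o,tool_pos=np.array([600.29,75.63,236.83]),tcp_rot=np.array([3.141,.001,2.271]))
w=ray(c,(275,229),177,p);print(w,totool(w-p["tool_pos"],p))
E
```

```text
time: 19.2
tool_pos: [601.2, 74.8, 156.3]
tcp_rot: [3.14, 0.001, 2.269]
contact_force: [-0.1, -0.2, -0.9]
grip_width: 27.9
time: 19.4
tool_pos: [600.6, 74.9, 156.0]
tcp_rot: [3.141, 0.001, 2.27]
contact_force: [-1.6, -1.1, 3.9]
grip_width: 24.4
[600.58233096  74.85221637 156.04426808] [-1.56255875 -1.12115527  3.89083178]
[599.73846986  72.29984974 177.        ] [-2.13137994 -2.60308085 59.83062908]
```

```bash
python3 -m handwheel '[{"claw":22,"dx":0,"dy":0,"dz":-0.6,"rx":0,"ry":0,"rz":0},{"claw":15,"dx":0,"dy":0,"dz":-0.4,"rx":0,"ry":0,"rz":0},{"claw":15,"dx":0,"dy":0,"dz":-0.3,"rx":0,"ry":0,"rz":0}]'
python3 -m handwheel '[{"claw":15,"dx":0,"dy":0,"dz":-1,"rx":0,"ry":0,"rz":0},{"claw":15,"dx":0,"dy":0,"dz":-2,"rx":0,"ry":0,"rz":0},{"claw":15,"dx":0,"dy":0,"dz":-10,"rx":0,"ry":0,"rz":0},{"claw":15,"dx":0,"dy":0,"dz":-20,"rx":0,"ry":0,"rz":0},{"claw":15,"dx":0,"dy":0,"dz":-25,"rx":0,"ry":0,"rz":0},{"claw":15,"dx":0,"dy":0,"dz":-10,"rx":0,"ry":0,"rz":0},{"claw":15,"dx":0,"dy":0,"dz":0,"rx":0,"ry":0,"rz":0}]'
python3 - <<'E'
from h import *
o=bot.get_obs();p=o["tool_pos"];print(p,o["tcp_rot"],totool(np.array([531.5,-263.8,p[2]])-p,o),ray(bot.capture("top"),(409.3,236.3),62))
E
```

```text
time: 19.75
tool_pos: [600.3, 75.0, 156.3]
tcp_rot: [-3.142, -0.0, 2.27]
contact_force: [0.1, -1.5, -0.1]
grip_width: 24.5
time: 20.45
tool_pos: [601.1, 75.2, 226.2]
tcp_rot: [3.139, 0.002, 2.27]
contact_force: [-0.1, 0.4, -2.2]
grip_width: 24.4
[601.08040634  75.173958   226.22366284] [3.13866373e+00 2.08448274e-03 2.26992402e+00] [-214.67301812 -271.40403779   -0.34743897] [ 533.0317323 -264.4733484   62.       ]
```

Gripped softly and lifted (foot ≈ TCP z − 79). Now go beside the holder for a close look.

```bash
python3 -m handwheel '[{"claw":15,"dx":-15,"dy":-15,"dz":0,"rx":0,"ry":0,"rz":0},{"claw":15,"dx":-30,"dy":-28,"dz":0,"rx":0,"ry":0,"rz":0},{"claw":15,"dx":-33,"dy":-31,"dz":0,"rx":0,"ry":0,"rz":0},{"claw":15,"dx":-33,"dy":-31,"dz":0,"rx":0,"ry":0,"rz":0},{"claw":15,"dx":-33,"dy":-31,"dz":0,"rx":0,"ry":0,"rz":0},{"claw":15,"dx":-33,"dy":-31,"dz":0,"rx":0,"ry":0,"rz":0},{"claw":15,"dx":-33,"dy":-31,"dz":0,"rx":0,"ry":0,"rz":0},{"claw":15,"dx":-33,"dy":-31,"dz":0,"rx":0,"ry":0,"rz":0},{"claw":15,"dx":-28,"dy":-27,"dz":0,"rx":0,"ry":0,"rz":0},{"claw":15,"dx":-15,"dy":-15,"dz":0,"rx":0,"ry":0,"rz":0}]'
python3 -m handwheel '[{"claw":15,"dx":0,"dy":0,"dz":15,"rx":0,"ry":0,"rz":0},{"claw":15,"dx":0,"dy":0,"dz":25,"rx":0,"ry":0,"rz":0},{"claw":15,"dx":0,"dy":0,"dz":20,"rx":0,"ry":0,"rz":0},{"claw":15,"dx":0,"dy":0,"dz":5,"rx":0,"ry":0,"rz":0},{"claw":15,"dx":0,"dy":0,"dz":0,"rx":0,"ry":0,"rz":0},{"claw":15,"dx":0,"dy":0,"dz":0,"rx":0,"ry":0,"rz":0},{"claw":15,"dx":0,"dy":0,"dz":0,"rx":0,"ry":0,"rz":0}]'
python3 - <<'E'
from h import *
o=bot.get_obs();c=bot.capture("wrist");f=c["frame"][:,:,::-1];cv2.imwrite("pics/w7.png",f)
print(o["tool_pos"],o["tcp_rot"],proj(c,np.array([533,-264.5,62]),o),proj(c,o["tool_pos"]-[0,0,79.2],o))
u,v=proj(c,np.array([533,-264.5,62]),o).astype(int);print(u,v)
cv2.imwrite("pics/w7c.png",cv2.resize(f[60:310,160:400],None,fx=2.4,fy=2.4,interpolation=cv2.INTER_CUBIC))
E
```

```text
time: 21.5
tool_pos: [575.5, -321.3, 222.2]
tcp_rot: [-3.14, -0.003, 2.267]
contact_force: [0.4, -0.1, -3.3]
grip_width: 24.1
time: 22.2
tool_pos: [577.5, -318.5, 160.7]
tcp_rot: [3.141, 0.002, 2.27]
contact_force: [-0.6, -0.2, -2.1]
grip_width: 24.1
[ 577.51102553 -318.46318087  160.74923988] [3.14093501e+00 2.14498065e-03 2.27008798e+00] [279.28680761 125.95088747] [278.44551086 218.62426883]
279 125
```

View pics/w7c.png

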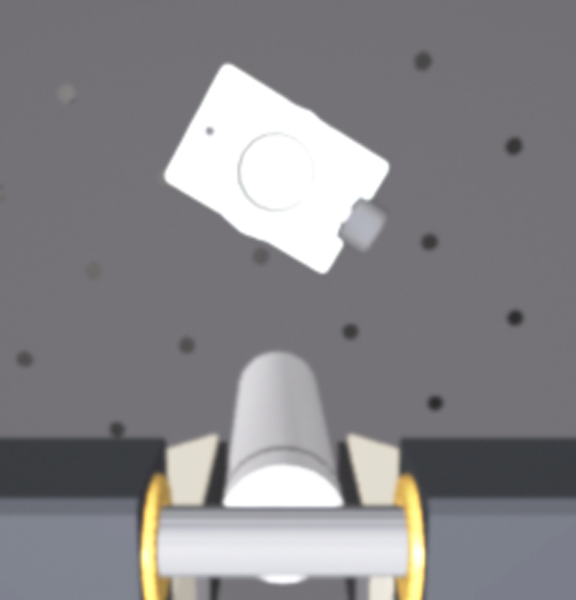

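The mouth circle centres on crop (275.5,172), i.e. full (274.8,131.7). The held post's foot arc tops at crop (278,352). I'll cast both edges onto their planes, fit circles and use the difference, which cancels the calibration bias.

```bash
cat > fit.py <<'E'
from h import *
from scipy.optimize import least_squares
def circ(P,r=None):
    f=lambda q:np.hypot(P[:,0]-q[0],P[:,1]-q[1])-(r or q[2])
    s=least_squares(f,[*P.mean(0),r or 12.],loss="soft_l1",f_scale=.3);return s.x,np.sqrt(np.mean(s.fun**2))
E
python3 - <<'E'
from fit import *
o=bot.get_obs();c=bot.capture("wrist");f=cv2.imread("pics/w7.png").astype(np.float32)
g=f.mean(2);print("min/max in mouth patch",[g[131,c0] for c0 in range(252,298,2)])
cu,cv=274.8,131.7
# mouth edge: along radial lines the darkest pixel 12..20 px out
big=cv2.GaussianBlur(g,(0,0),.6);pts=[]
for a in np.linspace(0,2*np.pi,90,endpoint=False):
    rr=np.arange(12.5,19,.1);x=(cu+rr*np.cos(a)).astype(np.float32);y=(cv+rr*np.sin(a)).astype(np.float32)
    v=cv2.remap(big,x[None],y[None],cv2.INTER_CUBIC)[0]
    if v.max()-v.min()>1.5: i=v.argmin();pts.append((x[i],y[i]))
pts=np.array(pts);P=np.array([ray(c,p,62,o)[:2] for p in pts]);m,e=circ(P);m2,_=circ(P,13.3);print("mouth",len(P),m,e,m2)
z=o["tool_pos"][2]-79.2+2
sub=g[196:226,250:305];t=(g[195,277]+g[215,277])/2;print("thr",t,g[195,277],g[215,277])
n,l,s,ce=cv2.connectedComponentsWithStats((g[:236]>t).astype(np.uint8));k=l[215,277];print(s[k])
cs,_=cv2.findContours((l==k).astype(np.uint8),cv2.RETR_EXTERNAL,cv2.CHAIN_APPROX_NONE)
q=cs[0][:,0,:].astype(float);q=q[q[:,1]<222];Q=np.array([ray(c,p,z,o)[:2] for p in q])
b,e=circ(Q);b2,e2=circ(Q,12.5);print("foot",len(Q),b,e,b2,e2,"tcp",o["tool_pos"])
d=m2[:2]-b2[:2];print("move world",d,"tool",totool(np.array([*d,0]),o))
d=m[:2]-b[:2];print("alt tool",totool(np.array([*d,0]),o))
E
```

```text
min/max in mouth patch [np.float32(255.0), np.float32(255.0), np.float32(255.0), np.float32(248.0), np.float32(242.33333), np.float32(255.0), np.float32(255.0), np.float32(255.0), np.float32(255.0), np.float32(255.0), np.float32(255.0), np.float32(255.0), np.float32(255.0), np.float32(255.0), np.float32(255.0), np.float32(255.0), np.float32(255.0), np.float32(255.0), np.float32(255.0), np.float32(250.66667), np.float32(255.0), np.float32(255.0), np.float32(255.0)]
mouth 82 [ 532.74503633 -270.03827188   12.18824801] 0.06614794574114599 [ 533.70587362 -269.82568763   13.3       ]
thr 149.16667 117.333336 181.0
[257 206  38  30 896]
foot 44 [ 576.578699   -321.98909204   12.39286757] 0.22872588139609865 [ 576.67059663 -322.09176198   12.5       ] 0.2328497619231121 tcp [ 577.43826973 -318.46853673  160.68123722]
move world [-42.964723    52.26607435] tool [67.65442127  0.75500292 -0.13857706]
alt tool [67.97238703 -0.11294734 -0.13979142]
```

The mouth circle fits to 0.07 mm rms, seen almost vertically so its height hardly matters. The move to the bore is about tool (68.1, 0.1). With a 2 mm chamfer that is close enough, so move over and lower slowly, watching the force.

```bash
python3 -m handwheel '[{"claw":15,"dx":15,"dy":0,"dz":0,"rx":0,"ry":0,"rz":0},{"claw":15,"dx":25,"dy":0,"dz":0,"rx":0,"ry":0,"rz":0},{"claw":15,"dx":20,"dy":0,"dz":0,"rx":0,"ry":0,"rz":0},{"claw":15,"dx":8.1,"dy":0.1,"dz":0,"rx":0,"ry":0,"rz":0},{"claw":15,"dx":0,"dy":0,"dz":0,"rx":0,"ry":0,"rz":0},{"claw":15,"dx":0,"dy":0,"dz":8,"rx":0,"ry":0,"rz":0},{"claw":15,"dx":0,"dy":0,"dz":6,"rx":0,"ry":0,"rz":0},{"claw":15,"dx":0,"dy":0,"dz":2,"rx":0,"ry":0,"rz":0},{"claw":15,"dx":0,"dy":0,"dz":0,"rx":0,"ry":0,"rz":0},{"claw":15,"dx":0,"dy":0,"dz":0,"rx":0,"ry":0,"rz":0}]'
python3 -m handwheel '[{"claw":15,"dx":0,"dy":0,"dz":1,"rx":0,"ry":0,"rz":0},{"claw":15,"dx":0,"dy":0,"dz":1,"rx":0,"ry":0,"rz":0},{"claw":15,"dx":0,"dy":0,"dz":1,"rx":0,"ry":0,"rz":0},{"claw":15,"dx":0,"dy":0,"dz":1,"rx":0,"ry":0,"rz":0},{"claw":15,"dx":0,"dy":0,"dz":0,"rx":0,"ry":0,"rz":0}]'
python3 - <<'E'
from h import *
o=bot.get_obs();print(o["tool_pos"],o["contact_force"],o["moment"],totool(o["contact_force"],o))
E
```

```text
time: 23.3
tool_pos: [533.3, -266.3, 143.1]
tcp_rot: [3.142, -0.0, 2.27]
contact_force: [-0.4, -0.2, -2.1]
grip_width: 24.2
time: 23.8
tool_pos: [533.1, -266.1, 139.3]
tcp_rot: [3.142, -0.0, 2.27]
contact_force: [0.5, -0.4, -2.5]
grip_width: 24.1
[ 533.11957736 -266.05203241  139.27335345] [ 0.54622936 -0.41144794 -2.51240204] [-0.07881407 -0.00014241  0.01738949] [-0.66679452  0.15327256  2.51231219]
```

No force with the foot already about 2 mm below the mouth height. Continue in small steps.

```bash
python3 -m handwheel '[{"claw":15,"dx":0,"dy":0,"dz":1,"rx":0,"ry":0,"rz":0},{"claw":15,"dx":0,"dy":0,"dz":1,"rx":0,"ry":0,"rz":0},{"claw":15,"dx":0,"dy":0,"dz":1,"rx":0,"ry":0,"rz":0},{"claw":15,"dx":0,"dy":0,"dz":0,"rx":0,"ry":0,"rz":0}]'
python3 -m handwheel '[{"claw":15,"dx":0,"dy":0,"dz":1,"rx":0,"ry":0,"rz":0},{"claw":15,"dx":0,"dy":0,"dz":1,"rx":0,"ry":0,"rz":0},{"claw":15,"dx":0,"dy":0,"dz":1,"rx":0,"ry":0,"rz":0},{"claw":15,"dx":0,"dy":0,"dz":0,"rx":0,"ry":0,"rz":0}]'
```

```text
time: 24.2
tool_pos: [533.1, -266.1, 136.2]
tcp_rot: [3.142, -0.0, 2.27]
contact_force: [0.0, -1.0, -1.9]
grip_width: 24.2
time: 24.6
tool_pos: [533.1, -266.1, 133.2]
tcp_rot: [-3.142, -0.0, 2.27]
contact_force: [-0.4, -0.1, -1.8]
grip_width: 24.4
```

It is entering the bore freely.

```bash
python3 -m handwheel '[{"claw":15,"dx":0,"dy":0,"dz":1.5,"rx":0,"ry":0,"rz":0},{"claw":15,"dx":0,"dy":0,"dz":1.5,"rx":0,"ry":0,"rz":0},{"claw":15,"dx":0,"dy":0,"dz":1.5,"rx":0,"ry":0,"rz":0},{"claw":15,"dx":0,"dy":0,"dz":1.5,"rx":0,"ry":0,"rz":0},{"claw":15,"dx":0,"dy":0,"dz":0,"rx":0,"ry":0,"rz":0}]'
python3 -m handwheel '[{"claw":15,"dx":0,"dy":0,"dz":1,"rx":0,"ry":0,"rz":0},{"claw":15,"dx":0,"dy":0,"dz":1,"rx":0,"ry":0,"rz":0},{"claw":15,"dx":0,"dy":0,"dz":1,"rx":0,"ry":0,"rz":0},{"claw":15,"dx":0,"dy":0,"dz":0,"rx":0,"ry":0,"rz":0}]'
python3 -m handwheel '[{"claw":15,"dx":0,"dy":0,"dz":1,"rx":0,"ry":0,"rz":0},{"claw":15,"dx":0,"dy":0,"dz":1,"rx":0,"ry":0,"rz":0},{"claw":15,"dx":0,"dy":0,"dz":1,"rx":0,"ry":0,"rz":0},{"claw":15,"dx":0,"dy":0,"dz":0,"rx":0,"ry":0,"rz":0}]'
```

```text
time: 25.1
tool_pos: [533.0, -266.1, 127.1]
tcp_rot: [-3.142, -0.0, 2.27]
contact_force: [-0.4, -0.8, -3.2]
grip_width: 24.1
time: 25.5
tool_pos: [533.1, -266.2, 124.4]
tcp_rot: [-3.142, 0.0, 2.27]
contact_force: [0.8, -1.0, -2.1]
grip_width: 24.3
time: 25.9
tool_pos: [532.9, -266.2, 121.1]
tcp_rot: [-3.141, -0.0, 2.27]
contact_force: [-1.4, -3.1, -0.7]
grip_width: 24.2
```

The plunger is engaging. Continue.

```bash
python3 -m handwheel '[{"claw":15,"dx":0,"dy":0,"dz":1,"rx":0,"ry":0,"rz":0},{"claw":15,"dx":0,"dy":0,"dz":1,"rx":0,"ry":0,"rz":0},{"claw":15,"dx":0,"dy":0,"dz":1,"rx":0,"ry":0,"rz":0},{"claw":15,"dx":0,"dy":0,"dz":0,"rx":0,"ry":0,"rz":0}]'
python3 -m handwheel '[{"claw":15,"dx":0,"dy":0,"dz":1,"rx":0,"ry":0,"rz":0},{"claw":15,"dx":0,"dy":0,"dz":1,"rx":0,"ry":0,"rz":0},{"claw":15,"dx":0,"dy":0,"dz":1,"rx":0,"ry":0,"rz":0},{"claw":15,"dx":0,"dy":0,"dz":1,"rx":0,"ry":0,"rz":0},{"claw":15,"dx":0,"dy":0,"dz":0,"rx":0,"ry":0,"rz":0}]'
python3 -m handwheel '[{"claw":15,"dx":0,"dy":0,"dz":1,"rx":0,"ry":0,"rz":0},{"claw":15,"dx":0,"dy":0,"dz":1,"rx":0,"ry":0,"rz":0},{"claw":15,"dx":0,"dy":0,"dz":1,"rx":0,"ry":0,"rz":0},{"claw":15,"dx":0,"dy":0,"dz":1,"rx":0,"ry":0,"rz":0},{"claw":15,"dx":0,"dy":0,"dz":0,"rx":0,"ry":0,"rz":0}]'
```

```text
time: 26.3
tool_pos: [533.0, -266.1, 118.0]
tcp_rot: [-3.141, -0.0, 2.27]
contact_force: [-1.1, -2.8, -0.8]
grip_width: 24.4
time: 26.8
tool_pos: [533.1, -266.1, 114.2]
tcp_rot: [-3.142, -0.0, 2.27]
contact_force: [-1.9, -4.1, -0.8]
grip_width: 23.8
time: 27.3
tool_pos: [533.1, -266.1, 110.1]
tcp_rot: [-3.142, -0.0, 2.27]
contact_force: [-2.1, -3.6, -0.7]
grip_width: 24.7
```

```bash
python3 -m handwheel '[{"claw":15,"dx":0,"dy":0,"dz":1,"rx":0,"ry":0,"rz":0},{"claw":15,"dx":0,"dy":0,"dz":1,"rx":0,"ry":0,"rz":0},{"claw":15,"dx":0,"dy":0,"dz":0,"rx":0,"ry":0,"rz":0}]'
python3 -m handwheel '[{"claw":15,"dx":0,"dy":0,"dz":1,"rx":0,"ry":0,"rz":0},{"claw":15,"dx":0,"dy":0,"dz":1,"rx":0,"ry":0,"rz":0},{"claw":15,"dx":0,"dy":0,"dz":0,"rx":0,"ry":0,"rz":0}]'
python3 -m handwheel '[{"claw":15,"dx":0,"dy":0,"dz":1,"rx":0,"ry":0,"rz":0},{"claw":15,"dx":0,"dy":0,"dz":1,"rx":0,"ry":0,"rz":0},{"claw":15,"dx":0,"dy":0,"dz":0,"rx":0,"ry":0,"rz":0}]'
```

```text
time: 27.6
tool_pos: [533.1, -266.1, 108.2]
tcp_rot: [-3.142, -0.0, 2.27]
contact_force: [-2.6, -4.3, -0.3]
grip_width: 24.4
time: 27.9
tool_pos: [533.1, -266.1, 106.1]
tcp_rot: [-3.142, -0.0, 2.27]
contact_force: [-2.4, -3.7, -0.2]
grip_width: 24.3
time: 28.2
tool_pos: [533.3, -266.2, 104.9]
tcp_rot: [3.141, 0.001, 2.27]
contact_force: [-2.8, -3.8, 4.2]
grip_width: 24.2
```

Stop reached (force rising at TCP z≈105). Build up gently.

```bash
python3 -m handwheel '[{"claw":15,"dx":0,"dy":0,"dz":0.7,"rx":0,"ry":0,"rz":0},{"claw":15,"dx":0,"dy":0,"dz":0,"rx":0,"ry":0,"rz":0},{"claw":15,"dx":0,"dy":0,"dz":0,"rx":0,"ry":0,"rz":0}]'
python3 -m handwheel '[{"claw":15,"dx":0,"dy":0,"dz":0.5,"rx":0,"ry":0,"rz":0},{"claw":15,"dx":0,"dy":0,"dz":0,"rx":0,"ry":0,"rz":0},{"claw":15,"dx":0,"dy":0,"dz":0,"rx":0,"ry":0,"rz":0}]'
```

```text
time: 28.5
tool_pos: [533.5, -266.4, 104.8]
tcp_rot: [3.141, 0.002, 2.27]
contact_force: [-3.6, -2.8, 7.7]
grip_width: 24.1
time: 28.8
tool_pos: [533.6, -266.5, 104.8]
tcp_rot: [3.141, 0.002, 2.27]
contact_force: [-4.3, -2.2, 10.2]
grip_width: 24.2
```

```bash
python3 -m handwheel '[{"claw":15,"dx":0,"dy":0,"dz":0.7,"rx":0,"ry":0,"rz":0},{"claw":15,"dx":0,"dy":0,"dz":0,"rx":0,"ry":0,"rz":0},{"claw":15,"dx":0,"dy":0,"dz":0,"rx":0,"ry":0,"rz":0}]'
python3 -m handwheel '[{"claw":15,"dx":0,"dy":0,"dz":0.5,"rx":0,"ry":0,"rz":0},{"claw":15,"dx":0,"dy":0,"dz":0,"rx":0,"ry":0,"rz":0},{"claw":15,"dx":0,"dy":0,"dz":0,"rx":0,"ry":0,"rz":0}]'
```

```text
time: 29.1
tool_pos: [533.9, -266.6, 104.8]
tcp_rot: [3.141, 0.003, 2.27]
contact_force: [-5.2, -2.4, 14.4]
grip_width: 24.7
time: 29.4
tool_pos: [534.1, -266.8, 104.7]
tcp_rot: [3.141, 0.004, 2.27]
contact_force: [-4.8, -2.6, 17.1]
grip_width: 24.5
```

17 N against a rigid stop. Release while still pressing lightly, so that opening can't lift the post, then retreat.

```bash
python3 -m handwheel '[{"claw":15,"dx":0,"dy":0,"dz":0,"rx":0,"ry":0,"rz":0},{"claw":15,"dx":0,"dy":0,"dz":-0.8,"rx":0,"ry":0,"rz":0},{"claw":30,"dx":0,"dy":0,"dz":0,"rx":0,"ry":0,"rz":0},{"claw":45,"dx":0,"dy":0,"dz":0,"rx":0,"ry":0,"rz":0},{"claw":60,"dx":0,"dy":0,"dz":0,"rx":0,"ry":0,"rz":0},{"claw":60,"dx":0,"dy":0,"dz":0,"rx":0,"ry":0,"rz":0}]'
python3 -m handwheel '[{"claw":60,"dx":0,"dy":0,"dz":-10,"rx":0,"ry":0,"rz":0},{"claw":60,"dx":0,"dy":0,"dz":-25,"rx":0,"ry":0,"rz":0},{"claw":60,"dx":0,"dy":0,"dz":-35,"rx":0,"ry":0,"rz":0},{"claw":60,"dx":0,"dy":0,"dz":-40,"rx":0,"ry":0,"rz":0},{"claw":60,"dx":-30,"dy":0,"dz":-20,"rx":0,"ry":0,"rz":0},{"claw":60,"dx":-40,"dy":0,"dz":0,"rx":0,"ry":0,"rz":0},{"claw":60,"dx":0,"dy":0,"dz":0,"rx":0,"ry":0,"rz":0},{"claw":60,"dx":0,"dy":0,"dz":0,"rx":0,"ry":0,"rz":0}]'
python3 - <<'E'
from h import *
o=bot.get_obs();print(o["tool_pos"],o["contact_force"])
c=bot.capture("side");cv2.imwrite("pics/s9.png",c["frame"][:,:,::-1])
for z in (25.6+100,27.6+100,62):print(z,proj(c,np.array([533,-266,z])))
cv2.imwrite("pics/s9c.png",cv2.resize(c["frame"][130:350,140:400,::-1],None,fx=2.6,fy=2.6,interpolation=cv2.INTER_CUBIC))
E
```

```text
time: 30.0
tool_pos: [533.2, -265.5, 102.3]
tcp_rot: [3.141, -0.001, 2.27]
contact_force: [-0.4, -0.4, -0.1]
grip_width: 49.4
time: 30.8
tool_pos: [578.0, -319.8, 232.1]
tcp_rot: [-3.142, -0.002, 2.269]
contact_force: [-0.3, 0.3, -0.0]
grip_width: 60.1
[ 578.03568554 -319.75478199  232.10162726] [-0.26101868  0.28072205 -0.04656852]
125.6 [357.06667914 153.72762908]
127.6 [357.19108995 153.08286696]
62 [353.28380187 173.33248398]
```

View pics/s9c.png

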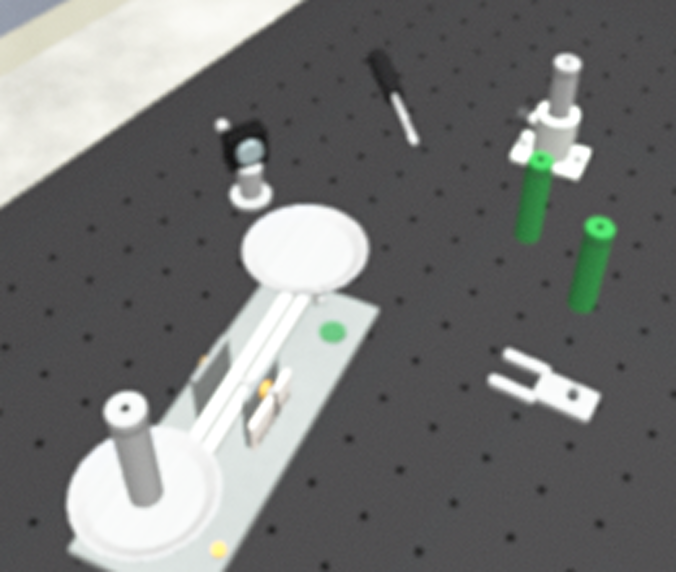

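The heavier post stands in the holder, top at full (358,154) against a predicted (357,154), so it stayed at stop depth. The lighter post stands on the left pan, now down, and the bystanders and greens are where they were. The gripper is clear. Handing in.

```bash
python3 -c "
from plant import bot
print(bot.close_job())"
```

```text
the job is handed in; nothing more can be done
None
```

The job is handed in: the heavier post is in the holder and the lighter one is still standing on the left pan. It finished at 31 s of the 72 s allowed.

- **Weighing:** I stood the nearer post on the left pan and the farther one on the right. After release and settling, the side view showed the left pan up and the right pan down, so the right-hand post was the heavier.
- **Insertion:** It entered the bore freely, passed the plunger and met the stop about 36 mm below the mouth. I pressed to 17 N and let go while still pressing, so that opening the fingers could not lift it.
- **Last checks:** After release the post's top was within about 1 px of where stop depth puts it. The bystanders and green posts looked undisturbed, and the wrist force read about zero with the gripper clear.
- **Forces on the posts:** Closing the fingers pushes a post down by up to about 7 N. That happened on the table, and I eased it off on the balance, where force readings peaked near 5 N at the left pan's stop and 4 N when re-gripping.
- **Disagreement:** The wrist camera was about 3 mm off sideways. I cancelled this by measuring the post and the bore mouth in the same image.
- **Picture budget:** I viewed 12 pictures, two over the budget of 10.

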